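# Knock a formed channel bracket out of its die and tray it

## Task

Free the formed channel bracket from the die: take the knob of the index pin, swing the sprung knock-out lever round until the pin finds the hole in the sector plate, push the pin fully home and let go so that the lever stays pinned with the bracket standing up out of the cavity. Then lift the bracket out and set it down gently on the floor of the grey tray, in the free space, open side up and parallel to the two finished ones. Leave the lever pinned, and do not disturb the finished brackets, the oil bottle or the spanner.

Things in the scene. Friction and masses are not known exactly. Their poses are not given: they have to be found in the camera images.
- die: Fixed lower half of a forming die set: steel shoe plate 210 x 290 x 20 with a dark die block 120 (x) x 84 (y) on it, whose flat top face is 70 above the bench. Origin on the bench under the centre of the block and cavity; x along the cavity, z up. Brass guide bushes (58 high) stand at x = +83 and -83; strap clamps (55 high) at x = +-100, y = +55. Position and yaw vary.
- cavity (a point): Centre of the cavity's mouth, in the die's top face, 70 above the bench. The cavity is a closed pocket 71.6 (die x) by 31.6 (die y) with upright walls; the bracket has 0.8 mm play all round. A knock-out pad under the bracket is raised by the lever, 21 mm per rad, and sinks again if the lever springs back.
- bracket_mid (a point): Centre, half-way up, of the loose bracket: a U channel of bare 4 mm sheet, 70 long (its x), 30 wide over the legs (its y), 30 high, open side up, about 0.18 kg. It starts in the cavity, leg tops 1 mm below the die face, nothing to grip. With the lever pinned its legs stand 14 to 21 mm above the die face and can be gripped across from above.
- lever (a joint): Turn of the sprung knock-out lever about its vertical pivot, rad: 0 at rest against its stop, growing counter-clockwise seen from above, end stop 1.2. The spring drives it back to 0, with about 3 N felt at the pin at rest and 6 to 7 N near the hole. The hole of the sector plate lies somewhere from 0.73 to 1.01 rad, set anew for each job.
- pivot (a point): Point on the lever's vertical pivot axis, 36 above the bench, fixed to the die (its axes are the die's). The pin's axis moves on a circle of radius 110 about it; at lever turn 0 the lever points 125 degrees clockwise, seen from above, from the die's x axis. Pivot hub 32 across, 65 high.
- lever_boss (a point): Centre of the top of the boss at the lever's outer end: 26 square, top 56 above the bench, with an upright bore for the index pin. Below it lies the fixed steel sector plate, top 34 above the bench, 14 thick, with one hole 13 wide, countersunk to 17, on the pin's circle; the hole can be seen from above while the lever is at rest, else it is felt for with the pin's tip.
- pin_knob (a point): Centre of the knob of the loose index pin: an upright dark cylinder 22 across, 34 high, on a 10 mm shank 34 long with a chamfered tip; it slides and turns in the boss with 1.5 mm play. At first the tip rests on the sector plate, knob centre 85 above the bench; in the hole it drops 12 mm until the knob sits on the boss. Grip the knob's upper part, so that fingertips stay off the boss.
- tray: Fixed open grey steel tray 190 (x) x 224 (y) x 28 high, walls and floor 3 thick; origin on the bench under its centre. Two finished brackets stand in its +y half, lengthwise along its x; the -y half is free. Position and yaw vary.
- done_a_mid (a point): Centre, half-way up, of a finished loose bracket like the one in the die, standing open side up in the tray (bystander).
- done_b_mid (a point): The same for the second finished bracket, the one nearer the tray's free half (bystander).
- oiler_mid (a point): Centre, half-way up, of a standing grey oil bottle 56 across, 150 high (bystander).
- spanner_grip (a point): Grip of a loose steel spanner 190 long lying on the bench (bystander).
Not all that is in view belongs to the job. Leave any orange look-alike of the part that bears bracket_mid alone.

How it is judged:
By the outcome, as a careful person would: the job done as asked, in the order asked, and still so for the second after the job is handed in, with the robot touching nothing.
It also fails if it takes over 72 s, if anything falls off the work surface, if the arm or the gripper's body presses on something with over 40 N, if the wrist force passes 120 N, or if a joint passes its speed limit or range.

## Robot

A 7-joint arm with a two-finger parallel gripper is mounted at the origin on the work surface. World frame = base frame: x ahead of the robot, y to its left, z up, the work surface at z = 0. Lengths are in m, angles in rad, forces in N, time in s.
With the tool pointing down it reaches from about 0.4 to 0.9 m from the base axis. Payload 5.5 kg.
Tool frame: the origin (TCP) lies midway between the tips of the shut fingers; the grasp point (between the pads) lies r.tcp_to_grasp behind it (r.tcp_to_grasp is the distance from the TCP to the grasp point, in m); z points along the fingers, y is the line along which they close (so a half turn about z gives the same grasp; the last joint's range is limited). The gripper opens to 85 mm and grips with 20 to 120 N. Pads are 22 mm wide; open, the fingers measure 114 mm over their backs; the gripper's body (76 mm by 85 mm) begins 54 mm behind the grasp point. The pads swing forward as they close: fully open they stand 13 mm farther back than shut.
Start: joints at [1.436, 0.501, -0.427, 1.55, 0.221, 1.138, -0.21], TCP at [0.252, -0.599, 0.231] pointing down, gripper open.
Joint ranges: [-2.88, 2.88], [-0.31, 2.03], [-1.54, 1.56], [0.2, 2.42], [-1.41, 4.55], [0.19, 2.02], [-2.57, 2.57]. Speed limits (rad/s): [2.57, 2.57, 3.14, 3.14, 3.14, 3.14, 3.14].

## Interface

Orientations are given as a unit quaternion [w, x, y, z].
In Python, from cell import sensors, grab_frame, camera_info, job, finder, r gives the robot as it stands.
- The arm moves only by the tool servo_tool, never from a script. Its argument "rows" is a list that holds one entry, the list of rows, each a list of 5 numbers: the shift along the tool's x, y, z in units of 30 mm (1.0 is 30 mm), then the turn about the tool's z in rad, then the opening in per cent of the stroke, from 0 (shut) to 100 (fully open). A call has exactly 8 rows; each row is the pose to reach, as a shift and turn from the pose commanded when the call began, along the tool's axes at that moment; what a row does not reach only later rows make up. A row lasts 1/12 s, in which the tool goes at most 41.7 mm and 7.16 degrees, less where a joint would pass 70% of its speed; a pose out of reach is approached as far as the arm can. A call with a gripper value outside its range is refused whole. The fingers move at their own pace and stop on an object; "force" is the grip in N (left out, the last holds). Time passes only in rows, so rows that repeat a pose let the fingers close, or fill a call up. It gives the time, the measured TCP pose, the force, the opening and the grip force at its end, in the units of the state.
- sensors.observe(): the state, without advancing time (a new reading comes with each control period).
- grab_frame(name): name is "scene" or "top" or "wrist"; returns (picture, depth): 384x512x3 uint8, red, green, blue; 384x512 float32, m along the optical axis (not along the pixel's ray), 0 where there is no reading.
- camera_info(name): a dict with "fx", "fy", "cx", "cy" (pixels), "R" (3x3) and "t" (3): a world point X has camera coordinates R X + t; the wrist camera has in their place "hand_eye" (4x4, takes a point from camera to tool coordinates, whose origin is the TCP and whose axes are the flange's). Camera axes: x right, y down, z forward; pixel columns grow to the right and rows downward; lengths in m; the calibration is good to about 2 mm. A picture is of the moment at which its call begins: read the wrist's pose just before it. camera_info takes no time and is no camera call.
- job.job_done(): hands the job in; it is judged then, once.
Trained networks look in the newest picture that a camera, given by its name, has taken for a name from the list of things; names that differ only in an ending like _2 or _b are one class to them, and where a whole thing is asked for, a point or a joint stands for the part that bears it (a point fixed in the world has none). Each returns a list of dicts, best first, with "conf" (0 to 1); they miss things now and then, are a little off and sometimes report something else, mostly with a low value. They report only what shows in the picture. A call takes as long as a camera call. They do not tell look-alikes from the thing itself.
- finder.find_in(query, camera): "at" ([column, row] in pixels, amid what is visible of it).
- finder.outline_of(query, camera): "pixels" (384x512 bool, what is visible of it) and "at" ([column, row] in pixels, amid what is visible of it).
The state is a dict: "t": time; "joint_positions": joint angles; "qvel": joint speeds; "tau": joint torques, N m; "position": TCP position; "ee_rot": TCP orientation; "force": force on the tool from outside, world axes, zero at the start; "torque": the same for the moment, N m; "gripper_width": finger opening in m; "finger_force": force on a finger pad.
Only numpy, scipy, OpenCV 4.12 (cv2) and the standard library are available. Lean on these libraries where they do the work, as an engineer would, in place of code of your own. Each camera call takes 0.05 s, during which the arm holds its last target. There are 200 camera calls.

## Working session

There is one attempt and no reset: what is moved stays moved. The work goes in short steps, Python scripts to look and compute and a tool call to move; the robot and the scene stay as the last step left them, time stands still between calls to the robot, and variables do not carry over. Pictures are saved under pics/ and viewed, at most 10 in all, crops included, and the job is handed in when it is done.

Besides the shell and the picture viewer there is one more tool, called by a JSON object that holds its "api" and its "payload", one argument or row to a line. servo_tool: Moves the arm, as the interface text tells. Its arguments: {"type":"object","properties":{"rows":{"type":"array","items":{"type":"array","items":{"type":"array","items":{"type":"number"}}}},"force":{"type":"number"}},"required":["rows"]}

```bash
ls; mkdir -p pics; python3 - <<'E'
from cell import sensors, grab_frame, camera_info, r
import cv2, numpy as np
s=sensors.observe(); print(s['t'],s['position'],s['ee_rot'],s['gripper_width'],r.tcp_to_grasp)
for n in ['scene','top']:
    p,d=grab_frame(n); np.savez('pics/%s0.npz'%n,p=p,d=d)
    cv2.imwrite('pics/%s0.png'%n,p[...,::-1])
    c=camera_info(n); print(n,{k:np.round(v,3).tolist() for k,v in c.items()})
print(camera_info('wrist'))
E
```

```text
pics
0.0 [ 0.25148695 -0.5986253   0.23027689] [-9.58330081e-04  9.80275928e-01  1.97631363e-01 -1.73382072e-04] 0.08534389420702587 0.0187
scene {'fx': 391.214, 'fy': 391.214, 'cx': 257.283, 'cy': 189.513, 'R': [[0.789, 0.614, 0.007], [0.395, -0.498, -0.772], [-0.471, 0.612, -0.635]], 't': [-0.359, -0.115, 1.291]}
top {'fx': 468.903, 'fy': 468.903, 'cx': 248.943, 'cy': 190.729, 'R': [[-0.004, -1.0, 0.009], [-0.988, 0.003, -0.151], [0.151, -0.009, -0.988]], 't': [-0.016, 0.472, 1.173]}
{'fx': 312.9180681025528, 'fy': 312.9180681025528, 'cx': 253.69004615867874, 'cy': 192.02686393237792, 'hand_eye': array([[-4.44033061e-04, -9.44940501e-01, -3.27241888e-01,
         8.49207672e-02],
       [ 9.99999901e-01, -4.24953780e-04, -1.29803003e-04,
        -5.26592850e-04],
       [-1.64065622e-05, -3.27241913e-01,  9.44940596e-01,
        -1.42507212e-01],
       [ 0.00000000e+00,  0.00000000e+00,  0.00000000e+00,
         1.00000000e+00]])}
```

View pics/top0.png

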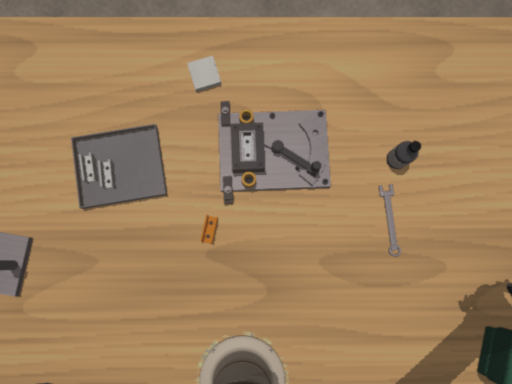

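View pics/scene0.png

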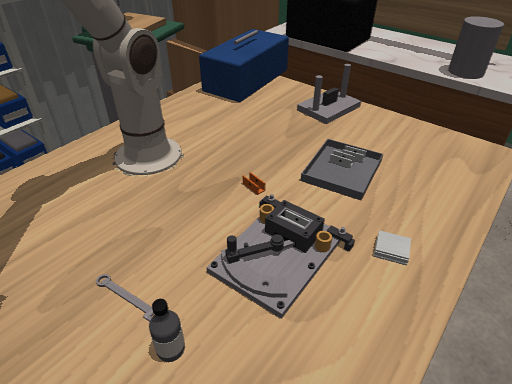

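The top view shows the die block at (248,148), its pivot at (277,147), the knob at (315,168) and the tray at (120,167). The orange look-alike is at (210,230), clear of the job. Next I'll measure poses.

```bash
cat > h.py <<'E'
import numpy as np, cv2
from scipy.spatial.transform import Rotation as Ro
from cell import sensors, grab_frame, camera_info, finder, r
def tool():
    s=sensors.observe(); q=s['ee_rot']; return s,Ro.from_quat([q[1],q[2],q[3],q[0]]).as_matrix(),np.array(s['position'])
def shot(name,fn=None):
    s,R,p=tool(); im,d=grab_frame(name)
    c=camera_info(name)
    if name=='wrist':
        H=np.array(c['hand_eye']); A=R@H[:3,:3]; b=R@H[:3,3]+p
    else:
        A=np.array(c['R']).T; b=-A@np.array(c['t'])
    v,u=np.mgrid[:384,:512]
    C=np.stack([(u-c['cx'])/c['fx']*d,(v-c['cy'])/c['fy']*d,d],-1)
    W=C@A.T+b; W[d==0]=np.nan
    if fn: cv2.imwrite(fn,im[...,::-1])
    return im,W,(A,b,c)
def ray(cam,uv,z):
    A,b,c=cam; k=A@np.array([(uv[0]-c['cx'])/c['fx'],(uv[1]-c['cy'])/c['fy'],1]); return b+k*(z-b[2])/k[2]
def proj(cam,X):
    A,b,c=cam; k=A.T@(np.array(X)-b); return np.array([c['fx']*k[0]/k[2]+c['cx'],c['fy']*k[1]/k[2]+c['cy']])
def rect(P):
    (c,s,a)=cv2.minAreaRect((P[:,:2]*1000).astype(np.float32)); return np.round(c,1),np.round(s,1),round(a,2)
E
python3 - <<'E'
from h import *
im,W,cam=shot('top')
z=W[...,2]
v,u=np.mgrid[:384,:512]
def reg(u0,u1,v0,v1,z0,z1): return (u>=u0)&(u<u1)&(v>=v0)&(v<v1)&(z>z0)&(z<z1)
m=reg(225,272,118,180,.064,.076); n,l,st,ce=cv2.connectedComponentsWithStats(m.astype(np.uint8)); k=1+st[1:,4].argmax()
print('block',rect(W[l==k]),np.median(z[l==k]))
m=reg(210,335,100,200,.015,.026);print('shoe',rect(W[m]),np.median(z[m]),m.sum())
m=reg(65,175,118,215,.012,.034);print('tray',rect(W[m]),m.sum())
m=reg(65,175,118,215,.022,.031);print('trayrim',rect(W[m]),m.sum())
for q in ['pin_knob','lever_boss','pivot','cavity','bracket_mid','done_a_mid','done_b_mid','oiler_mid','spanner_grip','tray']:
    for f in finder.find_in(q,'top')[:3]:
        a=np.array(f['at']); i=W[int(round(a[1])),int(round(a[0]))]
        print(q,round(f['conf'],2),np.round(a,1),np.round(i,4))
E
```

```text
block (array([583.3, -12.3]), array([122.,  84.]), 2.09) 0.07050209062027579
shoe (array([590.1, -82. ]), array([267.6, 290.1]), 1.96) 0.020230566112274362 4523
tray (array([543.2, 327. ]), array([192.6, 226.2]), 9.61) 1168
trayrim (array([543.2, 327. ]), array([192.6, 226.2]), 9.66) 596
lever_boss 0.69 [290.5 155.4] [ 0.562  -0.1236  0.0523]
pivot 0.57 [265.9 151.1] [ 0.5801 -0.0633  0.0217]
cavity 0.74 [263.4 155.2] [ 0.5571 -0.0532  0.0742]
bracket_mid 0.73 [248.8 146.9] [ 0.5854 -0.0182  0.044 ]
bracket_mid 0.73 [ 87.2 170.7] [0.5296 0.41   0.0101]
bracket_mid 0.58 [209.1 229.1] [0.3758 0.0869 0.0029]
done_a_mid 0.66 [ 84.5 171.5] [0.5248 0.414  0.021 ]
done_b_mid 0.61 [101.2 176. ] [0.5129 0.3673 0.0271]
done_b_mid 0.28 [295.8 159.6] [ 0.549  -0.1389  0.0515]
oiler_mid 0.67 [404.  152.8] [ 0.554  -0.3996  0.1062]
spanner_grip 0.96 [390.1 218.4] [ 0.4029 -0.3884  0.0054]
tray 0.86 [124.2 164.3] [0.5502 0.3155 0.0009]
```

```bash
python3 - <<'E'
from h import *
im,W,cam=shot('top')
z=W[...,2]; v,u=np.mgrid[:384,:512]
def reg(u0,u1,v0,v1,z0,z1): return (u>=u0)&(u<u1)&(v>=v0)&(v<v1)&(z>z0)&(z<z1)
m=reg(295,335,145,190,.095,.11); print('knobtop',m.sum(),W[m].mean(0),W[m].min(0),W[m].max(0))
m=reg(265,292,132,162,.058,.072); print('hub',m.sum(),W[m].mean(0))
m=reg(65,130,140,200,.029,.04); n,l,st,ce=cv2.connectedComponentsWithStats(m.astype(np.uint8),connectivity=4); print('legs',[(st[i,4],np.round(W[l==i].mean(0),4)) for i in range(1,n)])
m=reg(65,130,140,200,.005,.01);print('web',m.sum())
s,R,p=tool(); print(p,R[:,0])
a=np.radians(2.0); t=np.array([.56,-.17,.27]); print('shift u',R.T@(t-p)/.03, 'turn about tool z',np.arctan2(R[1,0],R[0,0])-a)
big=cv2.resize(im[100:210,205:345],None,fx=5.5,fy=5.4,interpolation=cv2.INTER_CUBIC); cv2.imwrite('pics/die.png',big[...,::-1])
E
```

```text
knobtop 63 [ 0.52595285 -0.1821648   0.10094134] [ 0.51574358 -0.19260031  0.09582079] [ 0.53632204 -0.17216704  0.10694673]
hub 101 [ 0.58530565 -0.09017799  0.06402753]
legs [(np.int32(3), array([0.5992, 0.4471, 0.0319])), (np.int32(3), array([0.5851, 0.4441, 0.0309])), (np.int32(1), array([0.5788, 0.442 , 0.0308])), (np.int32(3), array([0.5744, 0.4435, 0.0308])), (np.int32(58), array([0.5403, 0.3921, 0.0335])), (np.int32(57), array([0.5338, 0.4173, 0.0333])), (np.int32(1), array([0.5659, 0.442 , 0.0291])), (np.int32(1), array([0.5576, 0.4385, 0.0302])), (np.int32(54), array([0.522 , 0.3437, 0.0332])), (np.int32(1), array([0.5545, 0.4403, 0.032 ])), (np.int32(58), array([0.5192, 0.3694, 0.0337])), (np.int32(1), array([0.5466, 0.4375, 0.0315])), (np.int32(1), array([0.5359, 0.4367, 0.0322])), (np.int32(3), array([0.5274, 0.4352, 0.0303])), (np.int32(2), array([0.5203, 0.4326, 0.0306])), (np.int32(3), array([0.5123, 0.4333, 0.0309])), (np.int32(1), array([0.5017, 0.4301, 0.0312])), (np.int32(4), array([0.4914, 0.4286, 0.0304])), (np.int32(3), array([0.4779, 0.4258, 0.0327])), (np.int32(2), array([0.469 , 0.4259, 0.0311])), (np.int32(1), array([0.4654, 0.4238, 0.0292])), (np.int32(1), array([0.4626, 0.4257, 0.0306])), (np.int32(1), array([0.4598, 0.4226, 0.0317])), (np.int32(1), array([0.4576, 0.4208, 0.0291])), (np.int32(3), array([0.4535, 0.2933, 0.0308])), (np.int32(1), array([0.4524, 0.4231, 0.0291])), (np.int32(1), array([0.4516, 0.3091, 0.0324])), (np.int32(1), array([0.4518, 0.3017, 0.0311]))]
web 968
[ 0.25187615 -0.59923955  0.23133652] [9.21887854e-01 3.87456811e-01 6.32077627e-05]
shift u [15.01232894 -9.21077372 -1.28850893] turn about tool z 0.36296472874833974
```

View pics/die.png

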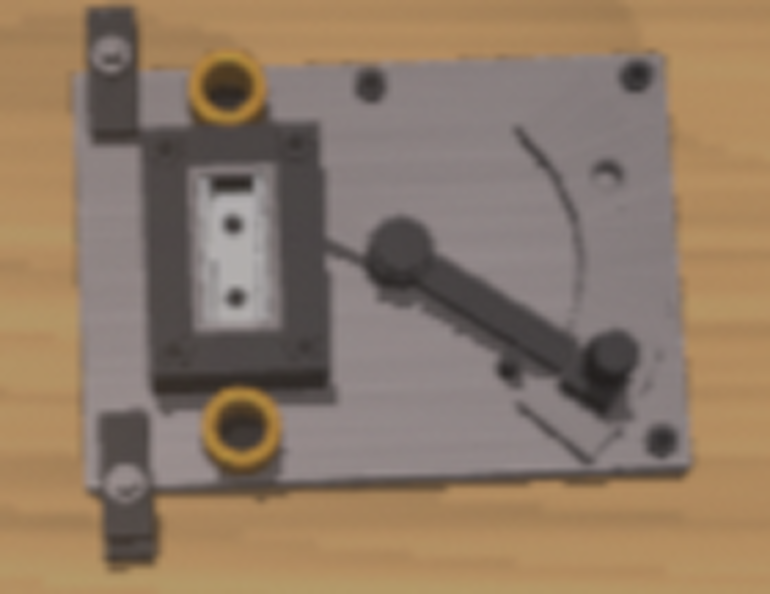

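The hole shows at crop (606,173), which is top pixel (315,132). The knob sits over the lever end at rest. Moving above the knob and hole for a close look.

{"api": "servo_tool", "payload": {
  "rows": [
    [[15, -9.2, -1.3, 0.363, 100], [15, -9.2, -1.3, 0.363, 100], [15, -9.2, -1.3, 0.363, 100], [15, -9.2, -1.3, 0.363, 100], [15, -9.2, -1.3, 0.363, 100], [15, -9.2, -1.3, 0.363, 100], [15, -9.2, -1.3, 0.363, 100], [15, -9.2, -1.3, 0.363, 100]]
  ]
}}

```text
t: 1.37
position: [0.4466, -0.3275, 0.2564]
ee_rot: [0.0, 1.0, 0.017, 0.0]
force: [0.7, -0.4, 0.4]
gripper_width: 0.0856
finger_force: 0.0
```

```bash
cat >> h.py <<'E'
def go(t,yaw=None):
    s,R,p=tool(); y=np.arctan2(R[1,0],R[0,0])
    print('t',round(s['t'],2),'p',np.round(p,4),'yaw',round(np.degrees(y),2),'w',s['gripper_width'],'F',np.round(s['force'],1))
    print('shift u',np.round(R.T@(np.array(t)-p)/.03,3),'turn',None if yaw is None else round(y-np.radians(yaw),3))
E
python3 -c "
from h import *
go([.555,-.17,.27],2)"
```

```text
t 1.37 p [ 0.4466 -0.3275  0.2564] yaw 1.99 w 0.08556138149035553 F [ 0.7 -0.4  0.4]
shift u [ 3.792 -5.12  -0.454] turn -0.0
```

{"api": "servo_tool", "payload": {
  "rows": [
    [[3.8, -5.1, -0.45, 0, 100], [3.8, -5.1, -0.45, 0, 100], [3.8, -5.1, -0.45, 0, 100], [3.8, -5.1, -0.45, 0, 100], [3.8, -5.1, -0.45, 0, 100], [3.8, -5.1, -0.45, 0, 100], [3.8, -5.1, -0.45, 0, 100], [3.8, -5.1, -0.45, 0, 100]]
  ]
}}

```text
t: 2.03
position: [0.5539, -0.1732, 0.2692]
ee_rot: [0.0, 1.0, 0.017, -0.0]
force: [-0.8, 0.1, -0.4]
gripper_width: 0.0854
finger_force: 0.0
```

```bash
python3 - <<'E'
from h import *
im,W,cam=shot('wrist','pics/w1.png')
np.savez('pics/w1.npz',im=im,W=W)
z=W[...,2]
m=(z>.095)&(z<.108)&(abs(W[...,0]-.526)<.03)&(abs(W[...,1]+.182)<.03); print('knobtop',m.sum(),W[m].mean(0),W[m].min(0),W[m].max(0))
m=(z>.060)&(z<.069)&(abs(W[...,0]-.585)<.03)&(abs(W[...,1]+.09)<.025); print('hub',m.sum(),W[m].mean(0))
m=(z>.067)&(z<.074)&(W[...,1]>-.06); print('block',rect(W[m]))
P=np.array([.5853,-.0902]); 
for th in (.6,.73,.87,1.01): 
    a=np.radians(-123)+th; print(th,proj(cam,[P[0]+.11*np.cos(a),P[1]+.11*np.sin(a),.034]))
go([.526,-.182,.14],2)
E
```

```text
knobtop 333 [ 0.52674778 -0.18438926  0.1013878 ] [ 0.51471297 -0.19523327  0.09523163] [ 0.53636283 -0.17395949  0.1039436 ]
hub 459 [ 0.58562427 -0.09270152  0.06496856]
block (array([582.6, -14.2]), array([119.7,  86.2]), 1.93)
0.6 [277.60813944 129.19584304]
0.73 [277.24317928 116.96919047]
0.87 [275.06379133 103.67860208]
1.01 [271.0030446   90.52825669]
t 2.08 p [ 0.5535 -0.174   0.2691] yaw 1.88 w 0.08566073899388224 F [0.3 0.1 0.2]
shift u [-0.921  0.232  4.303] turn -0.002
```

View pics/w1.png

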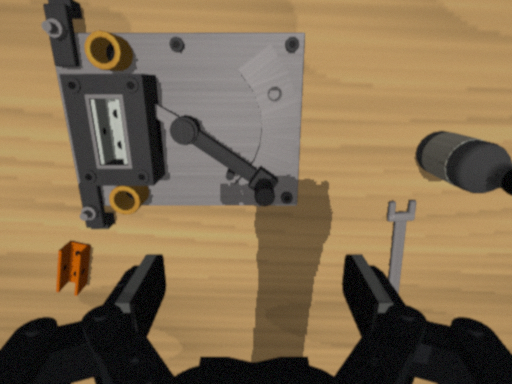

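The wrist view shows the hole at (275,94), the hub at (185,130) and the knob near (264,190). I'll work out the hole's lever angle from this one picture.

```bash
python3 - <<'E'
from h import *
d=np.load('pics/w1.npz'); im=d['im'];W=d['W']
g=cv2.cvtColor(im,cv2.COLOR_RGB2GRAY)
sub=g[80:108,261:289].astype(int)
c=W[80:108,261:289]
med=np.median(sub); m=abs(sub-med)>12
n,l,st,ce=cv2.connectedComponentsWithStats(m.astype(np.uint8)); print([(st[i,4],ce[i]+[261,80]) for i in range(1,n)])
k=1+st[1:,4].argmax(); x,y,w,h=st[k,:4]; u=261+x+(w-1)/2; v=80+y+(h-1)/2; print('box',u,v,w,h)
from cell import camera_info
ci=camera_info('wrist');H=np.array(ci['hand_eye']); a=np.radians(1.93);R=np.array([[np.cos(a),np.sin(a),0],[np.sin(a),-np.cos(a),0],[0,0,-1]])
cam=(R@H[:3,:3],R@H[:3,3]+np.array([.5537,-.1736,.2692]),ci)
X=ray(cam,(u,v),.034); hub=np.array([.5856,-.0927]); kn=np.array([.5267,-.1844])
print('hole',X,'hub rel',np.hypot(*(X[:2]-hub)), 'knob r',np.hypot(*(kn-hub)))
f=lambda q:np.degrees(np.arctan2(*(q-hub)[::-1])); print(f(X[:2]),f(kn),np.radians(f(X[:2])-f(kn)))
E
```

```text
[(np.int32(144), array([274.54166667,  93.31944444]))]
box 274.5 93.5 16 16
hole [ 0.62843208 -0.19443007  0.034     ] hub rel 0.11037931486296104 knob r 0.10898669643584949
-67.1671267561339 -122.71311532681398 0.9694603868335064
```

{"api": "servo_tool", "payload": {
  "rows": [
    [[-0.92, 0.25, 4.2, 0, 60], [-0.92, 0.25, 4.2, 0, 60], [-0.92, 0.25, 4.2, 0, 60], [-0.92, 0.25, 4.2, 0, 60], [-0.92, 0.25, 4.2, 0, 60], [-0.92, 0.25, 4.2, 0, 60], [-0.92, 0.25, 4.2, 0, 60], [-0.92, 0.25, 4.2, 0, 60]]
  ]
}}

```text
t: 2.75
position: [0.5295, -0.1813, 0.1461]
ee_rot: [0.001, 1.0, 0.017, 0.002]
force: [0.3, 0.4, -0.1]
gripper_width: 0.0509
finger_force: 0.0
```

```bash
python3 - <<'E'
from h import *
im,W,cam=shot('wrist')
z=W[...,2]
m=(z>.095)&(z<.108)&(abs(W[...,0]-.526)<.03)&(abs(W[...,1]+.182)<.03); print('knobtop',m.sum(),W[m].mean(0),W[m].min(0),W[m].max(0))
m=(z>.060)&(z<.069)&(abs(W[...,0]-.585)<.03)&(abs(W[...,1]+.09)<.025); print('hub',m.sum(),W[m].mean(0))
go([.5265,-.1835,.075],2)
E
```

```text
knobtop 832 [ 0.52740638 -0.18460323  0.10133406] [ 0.51480788 -0.19563477  0.09514319] [ 0.53683464 -0.17423555  0.10401607]
hub 1154 [ 0.58584494 -0.09300137  0.06492244]
t 2.8 p [ 0.5291 -0.1812  0.1458] yaw 2.0 w 0.05134934189357819 F [ 0.7 -0.7  0.6]
shift u [-0.1    0.071  2.36 ] turn 0.0
```

{"api": "servo_tool", "payload": {
  "rows": [
    [[-0.1, 0.09, 0.9, 0, 60], [-0.1, 0.09, 1.6, 0, 60], [-0.1, 0.09, 2.1, 0, 60], [-0.1, 0.09, 2.36, 0, 60], [-0.1, 0.09, 2.36, 0, 60], [-0.1, 0.09, 2.36, 0, 60], [-0.1, 0.09, 2.36, 0, 60], [-0.1, 0.09, 2.36, 0, 60]]
  ]
}}

```text
t: 3.47
position: [0.5253, -0.1838, 0.074]
ee_rot: [0.0, 1.0, 0.017, 0.001]
force: [0.6, -0.3, -0.2]
gripper_width: 0.0515
finger_force: 0.0
```

{"api": "servo_tool", "payload": {
  "rows": [
    [[0, 0, 0, 0, 30], [0, 0, 0, 0, 20], [0, 0, 0, 0, 15], [0, 0, 0, 0, 10], [0, 0, 0, 0, 10], [0, 0, 0, 0, 10], [0, 0, 0, 0, 10], [0, 0, 0, 0, 10]]
  ],
  "force": 50
}}

```text
t: 4.13
position: [0.5246, -0.184, 0.0733]
ee_rot: [0.0, 1.0, 0.017, 0.001]
force: [-1.5, -1.4, 5.9]
gripper_width: 0.0204
finger_force: 48.9
```

```bash
python3 - <<'E'
from h import *
im,W,cam=shot('wrist','pics/w2.png')
s,R,p=tool(); print(p,s['force'],s['finger_force'],s['gripper_width'])
hub=np.array([.5856,-.0927]);
k0=p[:2]; a0=np.arctan2(*(k0-hub)[::-1]); rr=np.hypot(*(k0-hub)); print('r',rr,np.degrees(a0))
for th in np.linspace(0,1.0,17)[1:]:
    q=hub+.110*np.array([np.cos(a0+th),np.sin(a0+th)]); print(round(th,3),np.round(R.T@np.r_[q-k0,0]/.03,3))
E
```

```text
[ 0.52464505 -0.18403476  0.07328221] [ 0.12035728 -0.96248622  5.87723054] 48.885524917859584 0.020258461505281333
r 0.1098068534888537 -123.71833403317302
0.062 [0.186 0.133 0.   ]
0.125 [0.384 0.249 0.001]
0.188 [0.589 0.352 0.001]
0.25 [0.799 0.442 0.001]
0.312 [1.015e+00 5.190e-01 1.000e-03]
0.375 [1.236 0.582 0.002]
0.438 [1.459 0.631 0.002]
0.5 [1.686 0.667 0.002]
0.562 [1.914 0.688 0.002]
0.625 [2.143 0.694 0.003]
0.688 [2.372 0.687 0.003]
0.75 [2.6   0.665 0.003]
0.812 [2.826 0.629 0.003]
0.875 [3.05e+00 5.79e-01 3.00e-03]
0.938 [3.27  0.515 0.004]
1.0 [3.485 0.437 0.004]
```

View pics/w2.png

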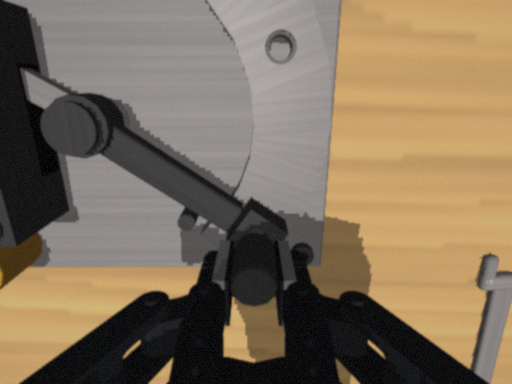

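The knob is held at about (257,270), and the hole is clear at (281,46). I'll refine the hole position from this nearer picture.

```bash
python3 - <<'E'
from h import *
s,R,p=tool(); c=camera_info('wrist'); H=np.array(c['hand_eye']); cam=(R@H[:3,:3],R@H[:3,3]+p,c)
g=cv2.cvtColor(cv2.imread('pics/w2.png'),cv2.COLOR_BGR2GRAY)[22:70,257:305].astype(int)
n,l,st,ce=cv2.connectedComponentsWithStats((abs(g-np.median(g))>12).astype(np.uint8)); k=1+st[1:,4].argmax()
x,y,w,h=st[k,:4]; u=257+x+(w-1)/2; v=22+y+(h-1)/2; print(u,v,w,h)
X=ray(cam,(u,v),.034); print(X); hub=np.array([.5856,-.0927])
print(np.hypot(*(X[:2]-hub)),'th',np.arctan2(*(X[:2]-hub)[::-1])-np.arctan2(*(p[:2]-hub)[::-1]), 'shift',R.T@(X-p)/.03)
E
```

```text
280.5 46.0 32 35
[ 0.6286333  -0.19401177  0.034     ]
0.11007242517197331 th 0.9901642081912363 shift [3.45139817 0.45126967 1.31316972]
```

{"api": "servo_tool", "payload": {
  "rows": [
    [[0.186, 0.133, -0.04, 0, 10], [0.384, 0.249, -0.04, 0, 10], [0.589, 0.352, -0.04, 0, 10], [0.8, 0.442, -0.04, 0, 10], [1.015, 0.519, -0.04, 0, 10], [1.236, 0.582, -0.04, 0, 10], [1.46, 0.631, -0.04, 0, 10], [1.686, 0.667, -0.04, 0, 10]]
  ]
}}

```text
t: 4.85
position: [0.5712, -0.2014, 0.0727]
ee_rot: [-0.001, 1.0, 0.017, -0.005]
force: [-12.7, 2.7, 11.2]
gripper_width: 0.0203
finger_force: 50.3
```

```bash
python3 - <<'E'
from h import *
im,W,cam=shot('wrist'); z=W[...,2]
s,R,p=tool(); print(s['t'],p,s['force'],s['gripper_width'])
m=(z>.095)&(z<.11)&(abs(W[...,0]-p[0])<.016)&(abs(W[...,1]-p[1])<.016); print('knobtop',m.sum(),W[m].mean(0))
for th in (.0,.97): 
    hub=np.array([.5856,-.0927]); k=np.array([.52465,-.18403]); a=np.arctan2(*(k-hub)[::-1])+th; q=hub+.11*np.array([np.cos(a),np.sin(a)]); print(q)
E
```

```text
4.9 [ 0.57321218 -0.20167362  0.07280273] [-5.46988296  1.30915994  2.74995116] 0.020049093086178305
knobtop 2834 [ 0.57607058 -0.20104474  0.10196495]
[ 0.52453906 -0.18419624]
[ 0.62655622 -0.19479108]
```

{"api": "servo_tool", "payload": {
  "rows": [
    [[0.228, 0.021, 0, 0, 10], [0.457, 0.027, 0, 0, 10], [0.686, 0.02, 0, 0, 10], [0.914, 0, 0, 0, 10], [1.14, -0.038, 0, 0, 10], [1.364, -0.088, 0, 0, 10], [1.584, -0.152, 0, 0, 10], [1.72, -0.2, 0, 0, 10]]
  ]
}}

```text
t: 5.57
position: [0.6212, -0.1985, 0.0724]
ee_rot: [0.002, 1.0, 0.016, -0.006]
force: [-16.3, -4.8, 9.9]
gripper_width: 0.0203
finger_force: 50.4
```

```bash
python3 - <<'E'
from h import *
im,W,cam=shot('wrist'); z=W[...,2]
s,R,p=tool(); print(s['force'],s['gripper_width'])
m=(z>.085)&(z<.11)&(abs(W[...,0]-p[0])<.016)&(abs(W[...,1]-p[1])<.016); print('knobtop',m.sum(),W[m].mean(0))
go([.6286,-.194,p[2]])
E
```

```text
[-12.81160124  -5.62065594   8.55886072] 0.02052252807234208
knobtop 3623 [ 0.62675325 -0.19795275  0.099786  ]
t 5.62 p [ 0.6219 -0.1982  0.0725] yaw 1.87 w 0.02052252807234208 F [-12.8  -5.6   8.6]
shift u [ 0.228 -0.133 -0.003] turn None
```

{"api": "servo_tool", "payload": {
  "rows": [
    [[0.04, -0.02, 0.03, 0, 10], [0.08, -0.04, 0.06, 0, 10], [0.11, -0.05, 0.06, 0, 10], [0.14, -0.07, 0.06, 0, 10], [0.17, -0.08, 0.06, 0, 10], [0.2, -0.1, 0.06, 0, 10], [0.2, -0.1, 0.06, 0, 10], [0.2, -0.1, 0.06, 0, 10]]
  ]
}}

```text
t: 6.28
position: [0.6276, -0.1966, 0.0722]
ee_rot: [0.003, 1.0, 0.016, -0.005]
force: [-16.7, -6.4, 15.5]
gripper_width: 0.0203
finger_force: 51.1
```

```bash
cat > k.py <<'E'
from h import *
im,W,cam=shot('wrist'); z=W[...,2]
s,R,p=tool(); print(s['force'],s['gripper_width'])
m=(z>.083)&(z<.11)&(abs(W[...,0]-p[0]-.004)<.016)&(abs(W[...,1]-p[1])<.016); print('knobtop',m.sum(),W[m].mean(0),np.median(W[m][:,2]))
go([.6286,-.194,p[2]])
E
python3 k.py
```

```text
[-16.08699416  -5.70046947  15.18722199] 0.02001238009465155
knobtop 3795 [ 0.63304291 -0.19611914  0.09936848] 0.1004038194256846
t 6.33 p [ 0.6275 -0.1967  0.0722] yaw 1.8 w 0.02001238009465155 F [-16.1  -5.7  15.2]
shift u [ 0.039 -0.087 -0.001] turn None
```

```bash
python3 - <<'E'
from h import *
im,W,cam=shot('wrist','pics/w3.png'); z=W[...,2]
s,R,p=tool()
near=(abs(W[...,0]-p[0]-.003)<.03)&(abs(W[...,1]-p[1])<.03)
m=near&(z>.0985)&(z<.108)&(abs(W[...,1]-p[1])<.0115); zz=z[m]; print(np.percentile(zz,[5,25,50,75,95]))
print('top x',np.percentile(W[m][:,0],[1,50,99]),'y',np.percentile(W[m][:,1],[1,50,99]))
m=near&(z>.053)&(z<.0585); print('boss',m.sum(),rect(W[m]),np.median(z[m]))
m=(z>.060)&(z<.069)&(abs(W[...,0]-.585)<.03)&(abs(W[...,1]+.09)<.025); print('hub',m.sum(),W[m].mean(0))
# proj of expected hub & pin circle
cv2.imwrite('pics/w3c.png',cv2.resize(im[100:384,100:420],None,fx=2.1,fy=2.1)[...,::-1])
E
```

```text
[0.098957   0.10002075 0.10082607 0.10172706 0.10416875]
top x [0.61936307 0.63004154 0.63957634] y [-0.20750817 -0.19603947 -0.18535119]
boss 582 (array([ 626.2, -187.1]), array([15.7, 41.2]), 6.82) 0.055914857194942935
hub 1526 [ 0.58716041 -0.09337766  0.06474207]
```

View pics/w3c.png

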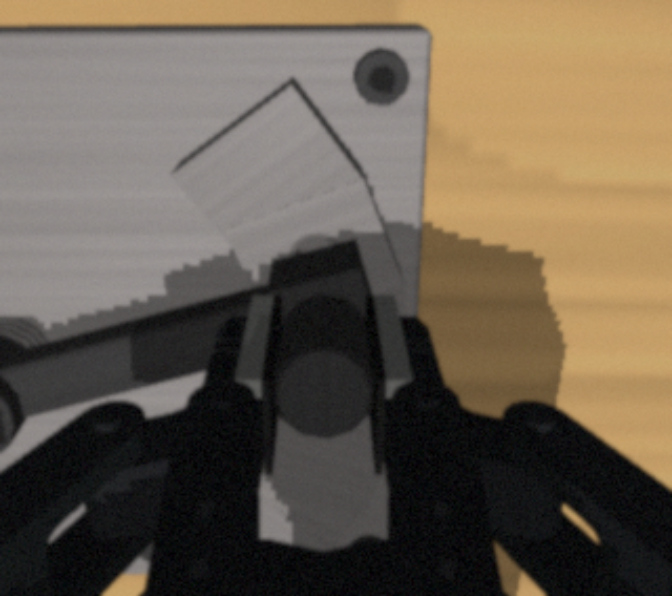

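The crop shows the hole's far edge just ahead of the boss at (312,240). So the tip is still about 5 mm short, because the pin pitches in the pads. I'll sweep on with less down force.

{"api": "servo_tool", "payload": {
  "rows": [
    [[0.03, -0.012, -0.04, 0, 10], [0.06, -0.024, -0.04, 0, 10], [0.09, -0.036, -0.04, 0, 10], [0.12, -0.05, -0.04, 0, 10], [0.15, -0.065, -0.04, 0, 10], [0.17, -0.075, -0.04, 0, 10], [0.17, -0.075, 0, 0, 10], [0.17, -0.075, 0.04, 0, 10]]
  ]
}}

```text
t: 7.05
position: [0.6371, -0.1927, 0.072]
ee_rot: [0.002, 1.0, 0.016, -0.001]
force: [-7.6, -3.3, 17.4]
gripper_width: 0.0203
finger_force: 51.2
```

```bash
cat >> k.py <<'E'
m=near=(z>.036)&(z<.058)&(np.hypot(W[...,0]-.5865,W[...,1]+.093)>.03)&(np.hypot(W[...,0]-.5865,W[...,1]+.093)<.075)&(W[...,1]<-.1)&(W[...,0]>.57)
print('arm',m.sum(),np.median(z[m]),W[m].mean(0)); 
q=W[m][:,:2]; zz=W[m][:,2]; q=q[abs(zz-np.percentile(zz,80))<.003]; print(len(q),rect(q))
E
python3 k.py
```

```text
[-7.25237184 -5.03130231 12.27405327] 0.02048463593281638
knobtop 3846 [ 0.64229919 -0.19220578  0.09930957] 0.10030965160059868
t 7.1 p [ 0.6374 -0.1926  0.0721] yaw 1.86 w 0.02048463593281638 F [-7.3 -5.  12.3]
shift u [-0.293  0.037  0.   ] turn None
arm 2009 0.051768908017829685 [ 0.61043286 -0.14020137  0.05079953]
1662 (array([ 607.5, -140.6]), array([18.4, 45.7]), 24.69)
```

```bash
python3 - <<'E'
from h import *
im,W,cam=shot('wrist'); 
for X in ([.6286,-.194,.034],[.5865,-.093,.065]): print(proj(cam,X))
cv2.imwrite('pics/w4c.png',cv2.resize(im[100:384,60:420],None,fx=2.1,fy=2.1)[...,::-1])
E
```

```text
[256.25411874 237.42835074]
[ 83.01696143 321.49654192]
```

View pics/w4c.png

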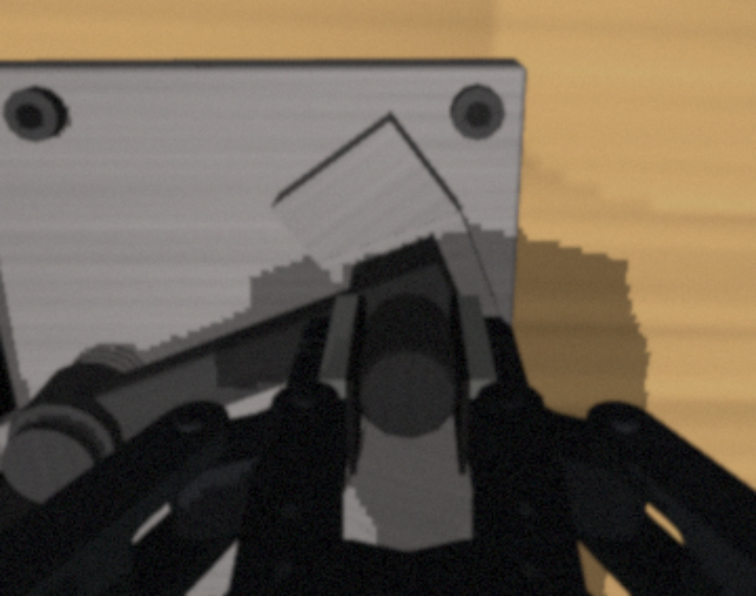

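The hole is now hidden and the lever's angle reads about 2° past it, so I'll sweep back slowly with light down pressure.

{"api": "servo_tool", "payload": {
  "rows": [
    [[-0.02, 0.008, 0.03, 0, 10], [-0.04, 0.016, 0.04, 0, 10], [-0.06, 0.025, 0.04, 0, 10], [-0.08, 0.033, 0.04, 0, 10], [-0.1, 0.04, 0.04, 0, 10], [-0.12, 0.05, 0.04, 0, 10], [-0.12, 0.05, 0.04, 0, 10], [-0.12, 0.05, 0.04, 0, 10]]
  ]
}}

```text
t: 7.82
position: [0.6348, -0.1938, 0.072]
ee_rot: [0.002, 1.0, 0.016, 0.001]
force: [-6.4, -4.3, 15.3]
gripper_width: 0.0205
finger_force: 51.0
```

```bash
python3 k.py
```

```text
[-7.0563681  -4.19055736 15.99851249] 0.020256824409060042
knobtop 3825 [ 0.63995604 -0.19332619  0.09929188] 0.10030249628064741
t 7.87 p [ 0.6349 -0.1938  0.072 ] yaw 1.87 w 0.020256824409060042 F [-7.1 -4.2 16. ]
shift u [-0.209  0.    -0.   ] turn None
arm 2098 0.051769158076772626 [ 0.60907444 -0.14056772  0.0508451 ]
1747 (array([ 606.4, -141. ]), array([18.5, 45.9]), 22.42)
```

{"api": "servo_tool", "payload": {
  "rows": [
    [[-0.02, 0.008, 0.0, 0, 10], [-0.04, 0.016, 0.0, 0, 10], [-0.06, 0.025, 0.0, 0, 10], [-0.08, 0.033, 0.0, 0, 10], [-0.1, 0.04, 0.0, 0, 10], [-0.12, 0.05, 0.0, 0, 10], [-0.12, 0.05, 0.0, 0, 10], [-0.12, 0.05, 0.0, 0, 10]]
  ]
}}

```text
t: 8.53
position: [0.632, -0.195, 0.072]
ee_rot: [0.002, 1.0, 0.016, 0.001]
force: [-4.8, -3.2, 13.9]
gripper_width: 0.0203
finger_force: 50.8
```

```bash
python3 k.py
```

```text
[-5.08122745 -3.32267117 14.04543508] 0.020355857979698806
knobtop 3830 [ 0.63708831 -0.19453672  0.09925789] 0.1003144724225235
t 8.58 p [ 0.632 -0.195  0.072] yaw 1.88 w 0.020355857979698806 F [-5.1 -3.3 14. ]
shift u [-0.112 -0.037 -0.   ] turn None
arm 2213 0.05178367942432599 [ 0.60727988 -0.14090444  0.05088159]
1858 (array([ 605.2, -141.3]), array([18.2, 46.1]), 21.37)
```

```bash
cat > tilt.py <<'E'
from h import *
im,W,cam=shot('wrist','pics/wt.png'); z=W[...,2]
s,R,p=tool()
near=(abs(W[...,0]-p[0]-.003)<.02)&(abs(W[...,1]-p[1])<.0095)&(z>.078)&(z<.11)
P=W[near]; best=(0,)
rng=np.random.default_rng(0)
def fit(q):
    c=q.mean(0); n=np.linalg.svd(q-c)[2][2]; return c,n*np.sign(n[2])
for _ in range(400):
    q=P[rng.choice(len(P),3,False)]; c,n=fit(q)
    if n[2]<.85: continue
    k=abs((P-c)@n)<.0008
    if k.sum()>best[0]: best=(k.sum(),k)
c,n=fit(P[best[1]]); q=P[best[1]]
print('top face',best[0],len(P),'n',n.round(3),'tilt xy deg',np.degrees(n[:2]).round(1),'c',c.round(4), 'x range',np.percentile(q[:,0],[1,99]),'zmean',c[2])
# top plane at c: axis goes down
for L in (.034,.046,.068): print(L,(c-n*L).round(4))
E
python3 tilt.py
```

```text
top face 1278 2500 n [ 0.136 -0.012  0.991] tilt xy deg [ 7.8 -0.7] c [ 0.6339 -0.1945  0.1006] x range [0.62436767 0.64318392] zmean 0.10060709166609766
0.034 [ 0.6293 -0.194   0.0669]
0.046 [ 0.6277 -0.1939  0.055 ]
0.068 [ 0.6247 -0.1936  0.0332]
```

The top-face fit shows the pin pitched 7.8° about the closing line, with the tip lagging about 4 mm, so it jams. I'll take the lever back to rest and regrip with the closing line along the push direction, using more force.

{"api": "servo_tool", "payload": {
  "rows": [
    [[-0.48, 0.109, -0.06, 0, 10], [-0.93, 0.195, -0.06, 0, 10], [-1.387, 0.224, -0.06, 0, 10], [-1.844, 0.197, -0.06, 0, 10], [-2.294, 0.112, -0.06, 0, 10], [-2.73, -0.028, -0.06, 0, 10], [-3.146, -0.221, -0.06, 0, 10], [-3.5, -0.46, -0.06, 0, 10]]
  ]
}}

```text
t: 9.3
position: [0.5285, -0.1834, 0.073]
ee_rot: [0.001, 1.0, 0.017, 0.004]
force: [11.1, -13.5, 0.0]
gripper_width: 0.0206
finger_force: 50.9
```

{"api": "servo_tool", "payload": {
  "rows": [
    [[0, 0, 0, 0, 10], [0, 0, 0, 0, 10], [0, 0, 0, 0, 40], [0, 0, 0, 0, 60], [0, 0, 0, 0, 60], [0, 0, -0.5, 0, 60], [0, 0, -1.2, 0, 60], [0, 0, -2, 0, 60]]
  ]
}}

```text
t: 9.97
position: [0.5236, -0.1806, 0.1303]
ee_rot: [-0.001, 1.0, 0.018, -0.002]
force: [0.7, -1.1, 0.2]
gripper_width: 0.0514
finger_force: 0.0
```

```bash
sed -i 's/^near=.*/near=(np.hypot(W[...,0]-.5255,W[...,1]+.1838)<.02)\&(z>.085)\&(z<.115)/' tilt.py; python3 tilt.py; python3 -c "
from h import *
go([.5255,-.1838,.13],-75); print(sensors.observe()['joint_positions'])"
```

```text
top face 661 1135 n [ 0.088 -0.019  0.996] tilt xy deg [ 5.  -1.1] c [ 0.5309 -0.1845  0.1017] x range [0.52133601 0.54001064] zmean 0.10170503499983617
0.034 [ 0.5279 -0.1839  0.0678]
0.046 [ 0.5269 -0.1836  0.0559]
0.068 [ 0.5249 -0.1832  0.034 ]
t 10.02 p [ 0.5272 -0.1814  0.1357] yaw 2.04 w 0.051309258106181 F [0.9 0.2 1.9]
shift u [-0.06   0.078  0.189] turn 1.345
[ 0.70131393  0.47056967 -0.52675889  1.86938699  0.30118496  0.87680233
 -1.5072907 ]
```

{"api": "servo_tool", "payload": {
  "rows": [
    [[0.03, 0.08, 0, 0.12, 60], [0.03, 0.08, 0, 0.24, 60], [0.03, 0.08, 0, 0.36, 60], [0.03, 0.08, 0, 0.48, 60], [0.03, 0.08, 0, 0.6, 60], [0.03, 0.08, 0, 0.72, 60], [0.03, 0.08, 0, 0.84, 60], [0.03, 0.08, 0, 0.96, 60]]
  ]
}}

```text
t: 10.68
position: [0.5257, -0.1834, 0.1307]
ee_rot: [-0.0, 0.894, -0.449, -0.001]
force: [-0.1, -0.4, -0.6]
gripper_width: 0.0512
finger_force: 0.0
```

```bash
python3 tilt.py; python3 -c "
from h import *
go([.5285,-.184,.13],-75); print(sensors.observe()['joint_positions'])"
```

```text
top face 664 1146 n [ 0.107 -0.03   0.994] tilt xy deg [ 6.1 -1.7] c [ 0.5309 -0.1848  0.1016] x range [0.5214792  0.54038145] zmean 0.10155602667076258
0.034 [ 0.5272 -0.1838  0.0678]
0.046 [ 0.5259 -0.1835  0.0558]
0.068 [ 0.5236 -0.1828  0.034 ]
t 10.73 p [ 0.5258 -0.1833  0.1308] yaw -53.71 w 0.051113697383237934 F [-0.7 -0.4  1.3]
shift u [ 0.072 -0.06   0.025] turn 0.372
[ 0.53256552  0.44437587 -0.3060277   1.87574761  0.17290512  0.84835708
 -2.36869643]
```

{"api": "servo_tool", "payload": {
  "rows": [
    [[0.09, -0.06, 0.6, 0, 60], [0.09, -0.06, 1.2, 0, 60], [0.09, -0.06, 1.6, 0, 60], [0.09, -0.06, 1.85, 0, 60], [0.09, -0.06, 1.97, 0, 60], [0.09, -0.06, 1.97, 0, 60], [0.09, -0.06, 1.97, 0, 60], [0.09, -0.06, 1.97, 0, 60]]
  ]
}}

```text
t: 11.4
position: [0.5298, -0.1852, 0.073]
ee_rot: [-0.0, 0.895, -0.446, 0.001]
force: [-0.0, 0.0, -0.6]
gripper_width: 0.0514
finger_force: 0.0
```

{"api": "servo_tool", "payload": {
  "rows": [
    [[0, 0, 0, 0, 40], [0, 0, 0, 0, 30], [0, 0, 0, 0, 20], [0, 0, 0, 0, 10], [0, 0, 0, 0, 10], [0, 0, 0, 0, 10], [0, 0, 0, 0, 10], [0, 0, 0, 0, 10]]
  ],
  "force": 100
}}

```text
t: 12.07
position: [0.5288, -0.1861, 0.0733]
ee_rot: [0.001, 0.895, -0.447, 0.0]
force: [-3.1, -0.7, 6.1]
gripper_width: 0.0192
finger_force: 97.2
```

```bash
python3 tilt.py;  python3 - <<'E'
from h import *
s,R,p=tool(); print(p,s['force'],s['finger_force'],s['gripper_width'],s['joint_positions'][6])
hub=np.array([.5868,-.0932]); k0=np.array([.5263,-.184]); a0=np.arctan2(*(k0-hub)[::-1]); print(np.hypot(*(k0-hub)),np.degrees(a0))
for th in np.r_[np.linspace(0,1.0,17)[1:]]:
    q=.110*np.array([np.cos(a0+th)-np.cos(a0),np.sin(a0+th)-np.sin(a0)]); print(round(th,3),np.round(R.T@np.r_[q,0]/.03,3))
E
```

```text
top face 1288 3792 n [ 0.089 -0.036  0.995] tilt xy deg [ 5.1 -2.1] c [ 0.5301 -0.1868  0.1015] x range [0.52036792 0.5420044 ] zmean 0.10150803393250676
0.034 [ 0.5271 -0.1855  0.0677]
0.046 [ 0.526  -0.1851  0.0557]
0.068 [ 0.524  -0.1843  0.0338]
[ 0.52879659 -0.18600576  0.07329794] [-4.05191069 -1.16102173  7.09159441] 97.17768599564806 0.01928568613522716 -2.3883979994416014
0.10910953212254187 -123.67550327120628
0.062 [ 0.214 -0.083  0.   ]
0.125 [ 0.422 -0.179  0.   ]
0.188 [ 0.623 -0.287  0.   ]
0.25 [ 0.818 -0.408  0.   ]
0.312 [ 1.005 -0.541  0.   ]
0.375 [ 1.182 -0.686  0.   ]
0.438 [ 1.351 -0.841  0.   ]
0.5 [ 1.51  -1.006  0.   ]
0.562 [ 1.657 -1.181  0.   ]
0.625 [ 1.794 -1.365  0.   ]
0.688 [ 1.919 -1.557 -0.   ]
0.75 [ 2.032 -1.757 -0.   ]
0.812 [ 2.132 -1.963 -0.   ]
0.875 [ 2.218e+00 -2.175e+00 -1.000e-03]
0.938 [ 2.292e+00 -2.392e+00 -1.000e-03]
1.0 [ 2.352e+00 -2.613e+00 -1.000e-03]
```

{"api": "servo_tool", "payload": {
  "rows": [
    [[0.214, -0.083, -0.06, 0, 10], [0.422, -0.179, -0.06, 0, 10], [0.623, -0.287, -0.06, 0, 10], [0.818, -0.408, -0.06, 0, 10], [1.005, -0.541, -0.06, 0, 10], [1.182, -0.686, -0.06, 0, 10], [1.351, -0.841, -0.06, 0, 10], [1.51, -1.006, -0.06, 0, 10]]
  ]
}}

```text
t: 12.78
position: [0.5797, -0.2033, 0.0734]
ee_rot: [0.001, 0.895, -0.446, -0.001]
force: [-6.9, 1.5, 1.4]
gripper_width: 0.0196
finger_force: 98.0
```

{"api": "servo_tool", "payload": {
  "rows": [
    [[0.147, -0.175, 0, 0, 10], [0.284, -0.36, 0, 0, 10], [0.409, -0.551, 0, 0, 10], [0.522, -0.751, 0, 0, 10], [0.622, -0.957, 0, 0, 10], [0.708, -1.169, 0, 0, 10], [0.75, -1.28, 0, 0, 10], [0.75, -1.28, 0, 0, 10]]
  ]
}}

```text
t: 13.45
position: [0.6223, -0.1988, 0.0734]
ee_rot: [0.002, 0.895, -0.447, -0.003]
force: [-10.3, -0.1, 5.7]
gripper_width: 0.0194
finger_force: 99.4
```

```bash
sed -i 's/^near=.*/near=(np.hypot(W[...,0]-p[0],W[...,1]-p[1])<.018)\&(z>.085)\&(z<.115)/' tilt.py
cat >> tilt.py <<'E'
m=(z>.014)&(z<.026)&(np.hypot(W[...,0]-p[0],W[...,1]-p[1])>.05); print('shoe',m.sum(), fit(W[m][::7])[1].round(3))
print('F',np.round(s['force'],1),s['gripper_width'],'j7',s['joint_positions'][6]); go([.6286,-.194,p[2]])
E
python3 tilt.py
```

```text
top face 1268 3781 n [ 0.087 -0.026  0.996] tilt xy deg [ 5.  -1.5] c [ 0.6241 -0.1995  0.1014] x range [0.61424174 0.63860081] zmean 0.10138069998803934
0.034 [ 0.6211 -0.1986  0.0675]
0.046 [ 0.6201 -0.1983  0.0556]
0.068 [ 0.6182 -0.1977  0.0337]
shoe 17666 [ 0.001 -0.002  1.   ]
F [-10.    0.1   6. ] 0.019078462143861618 j7 -2.399328761655346
t 13.5 p [ 0.6223 -0.1987  0.0734] yaw -53.05 w 0.019078462143861618 F [-10.    0.1   6. ]
shift u [ 0.001 -0.264 -0.001] turn None
```

{"api": "servo_tool", "payload": {
  "rows": [
    [[0.03, -0.08, 0, 0, 10], [0.05, -0.16, 0, 0, 10], [0.07, -0.22, 0.03, 0, 10], [0.08, -0.26, 0.06, 0, 10], [0.09, -0.29, 0.1, 0, 10], [0.1, -0.32, 0.1, 0, 10], [0.11, -0.35, 0.1, 0, 10], [0.11, -0.35, 0.1, 0, 10]]
  ]
}}

```text
t: 14.17
position: [0.6337, -0.1947, 0.0708]
ee_rot: [0.001, 0.895, -0.446, -0.002]
force: [-9.9, 0.6, 5.3]
gripper_width: 0.0194
finger_force: 98.6
```

```bash
python3 tilt.py
```

```text
top face 1303 3728 n [ 0.096 -0.055  0.994] tilt xy deg [ 5.5 -3.1] c [ 0.6353 -0.1954  0.0989] x range [0.62582756 0.64984689] zmean 0.0988936612861485
0.034 [ 0.632  -0.1935  0.0651]
0.046 [ 0.6309 -0.1929  0.0532]
0.068 [ 0.6288 -0.1917  0.0313]
shoe 14356 [ 0.002 -0.001  1.   ]
F [-10.    0.6   5.1] 0.01899008523109615 j7 -2.408319692549815
t 14.22 p [ 0.6336 -0.1947  0.0708] yaw -53.04 w 0.01899008523109615 F [-10.    0.6   5.1]
shift u [-0.119  0.12   0.001] turn None
```

The tip has dropped 2.5 mm into the countersink. Pressing down.

{"api": "servo_tool", "payload": {
  "rows": [
    [[0, 0, 0.05, 0, 10], [0, 0, 0.1, 0, 10], [0, 0, 0.15, 0, 10], [0, 0, 0.2, 0, 10], [0, 0, 0.25, 0, 10], [0, 0, 0.3, 0, 10], [0, 0, 0.35, 0, 10], [0, 0, 0.35, 0, 10]]
  ]
}}

```text
t: 14.88
position: [0.6332, -0.1947, 0.0619]
ee_rot: [0.001, 0.895, -0.447, -0.002]
force: [-14.7, 2.2, 17.0]
gripper_width: 0.0193
finger_force: 100.0
```

```bash
sed -i 's/z>.085/z>.075/' tilt.py; python3 tilt.py
```

```text
top face 1290 4227 n [ 0.103 -0.006  0.995] tilt xy deg [ 5.9 -0.4] c [ 0.6348 -0.1953  0.0901] x range [0.62545751 0.64903309] zmean 0.09006331764601684
0.034 [ 0.6313 -0.1951  0.0562]
0.046 [ 0.63   -0.195   0.0443]
0.068 [ 0.6278 -0.1949  0.0224]
shoe 14341 [ 0.002 -0.002  1.   ]
F [-14.1   1.6  16. ] 0.019512560772729667 j7 -2.411600748347319
t 14.93 p [ 0.6332 -0.1947  0.0618] yaw -53.04 w 0.019512560772729667 F [-14.1   1.6  16. ]
shift u [-0.111  0.108  0.001] turn None
```

{"api": "servo_tool", "payload": {
  "rows": [
    [[-0.01, 0.05, 0.03, 0, 10], [-0.03, 0.1, 0.05, 0, 10], [-0.04, 0.13, 0.07, 0, 10], [-0.04, 0.13, 0.07, 0, 10], [-0.04, 0.13, 0.07, 0, 10], [-0.04, 0.13, 0.07, 0, 10], [-0.04, 0.13, 0.07, 0, 10], [-0.04, 0.13, 0.07, 0, 10]]
  ]
}}

```text
t: 15.6
position: [0.6327, -0.1949, 0.0617]
ee_rot: [-0.0, 0.895, -0.446, 0.001]
force: [-10.4, 3.2, 20.2]
gripper_width: 0.0192
finger_force: 100.1
```

```bash
python3 tilt.py
```

```text
top face 1203 4254 n [ 0.056 -0.016  0.998] tilt xy deg [ 3.2 -0.9] c [ 0.6338 -0.1953  0.0902] x range [0.62463123 0.64835938] zmean 0.09015326293038768
0.034 [ 0.6319 -0.1947  0.0562]
0.046 [ 0.6312 -0.1945  0.0442]
0.068 [ 0.63   -0.1942  0.0223]
shoe 14550 [ 0.001 -0.002  1.   ]
F [-10.4   3.2  20. ] 0.019039166580756627 j7 -2.4094031269718807
t 15.65 p [ 0.6327 -0.1949  0.0617] yaw -52.98 w 0.019039166580756627 F [-10.4   3.2  20. ]
shift u [-0.107  0.091 -0.   ] turn None
```

Fully seated at knob top 0.090. Releasing gently and backing off upward.

{"api": "servo_tool", "payload": {
  "rows": [
    [[0, 0, 0, 0, 25], [0, 0, 0, 0, 40], [0, 0, 0, 0, 55], [0, 0, 0, 0, 60], [0, 0, 0, 0, 60], [0, 0, 0, 0, 60], [0, 0, -0.3, 0, 60], [0, 0, -0.8, 0, 60]]
  ]
}}

```text
t: 16.32
position: [0.63, -0.1951, 0.0814]
ee_rot: [0.0, 0.895, -0.446, -0.002]
force: [-0.0, -0.1, -0.4]
gripper_width: 0.051
finger_force: 0.0
```

{"api": "servo_tool", "payload": {
  "rows": [
    [[0, 0, -1, 0, 60], [0, 0, -2.2, 0, 60], [0, 0, -3.3, 0, 60], [0, 0, -4, -0.1, 60], [0, 0, -4, -0.2, 60], [0, 0, -4, -0.3, 60], [0, 0, -4, -0.4, 60], [0, 0, -4, -0.5, 60]]
  ]
}}

```text
t: 16.98
position: [0.6319, -0.1957, 0.2048]
ee_rot: [0.0, 0.978, -0.209, 0.001]
force: [-0.3, -0.5, -0.9]
gripper_width: 0.0512
finger_force: 0.0
```

```bash
python3 - <<'E'
from h import *
im,W,cam=shot('wrist','pics/w5.png'); z=W[...,2]
m=(np.hypot(W[...,0]-.633,W[...,1]+.195)<.02)&(z>.08)&(z<.11); print('knob',m.sum(),W[m].mean(0),np.median(z[m]))
im,W,cam=shot('top'); z=W[...,2]
m=(abs(W[...,0]-.5835)<.05)&(abs(W[...,1]+.0125)<.03)&(z>.076)&(z<.1); print('bracket',m.sum(),rect(W[m]),np.percentile(z[m],[10,50,90]))
go([.5833,-.013,.16],2)
E
```

```text
knob 512 [ 0.62702978 -0.19768247  0.08948454] 0.09022130195431283
bracket 102 (array([585.8, -12.5]), array([90.3, 53.8]), 1.26) [0.08179286 0.0883563  0.09193195]
t 17.08 p [ 0.6318 -0.1958  0.2043] yaw -24.31 w 0.05111941728935167 F [ 1.  -0.9 -0.8]
shift u [-3.983 -4.886  1.47 ] turn -0.459
```

View pics/w5.png

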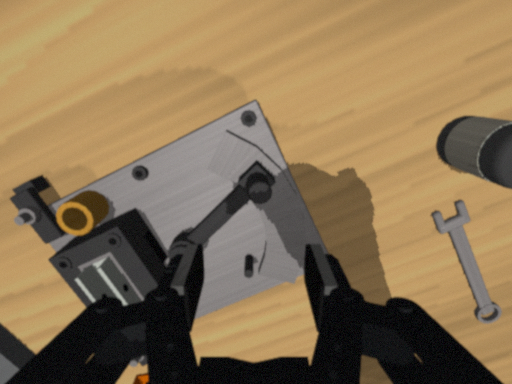

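The knob is home at (257,185) with the lever holding and the bracket standing up. Now going over the bracket.

{"api": "servo_tool", "payload": {
  "rows": [
    [[-0.8, -1, 0, -0.11, 60], [-1.6, -2, 0, -0.22, 60], [-2.4, -3, 0.2, -0.33, 60], [-3.2, -4, 0.6, -0.44, 60], [-3.98, -4.87, 1, -0.459, 60], [-3.98, -4.87, 1, -0.459, 60], [-3.98, -4.87, 1, -0.459, 60], [-3.98, -4.87, 1, -0.459, 60]]
  ]
}}

```text
t: 17.75
position: [0.5834, -0.0138, 0.1733]
ee_rot: [0.0, 1.0, 0.016, 0.001]
force: [-0.3, -0.8, 0.2]
gripper_width: 0.0508
finger_force: 0.0
```

```bash
cat > br.py <<'E'
from h import *
import sys
im,W,cam=shot('wrist','pics/wb.png'); z=W[...,2]; s,R,p=tool()
zl=float(sys.argv[1]); cx,cy=float(sys.argv[2]),float(sys.argv[3])
m=(abs(W[...,0]-cx)<.05)&(abs(W[...,1]-cy)<.03)&(abs(z-zl)<.004)
n,l,st,ce=cv2.connectedComponentsWithStats(m.astype(np.uint8))
for i in range(1,n):
    if st[i,4]>150: q=W[l==i]; print('comp',st[i,4],q.mean(0).round(4),rect(q),np.median(q[:,2]).round(4))
m=(abs(W[...,0]-cx)<.09)&(abs(W[...,1]-cy)<.05)&(abs(z-.07)<.0025); print('block',rect(W[m]))
go([cx,cy,.09],2)
E
python3 br.py .0895 .584 -.0135
```

```text
comp 466 [ 0.5853 -0.0272  0.0888] (array([583.4, -27.3]), array([69.8,  4.1]), 2.11) 0.0888
comp 453 [ 0.5841 -0.0014  0.0889] (array([582.1,  -1.4]), array([70.7,  4. ]), 2.0) 0.0889
block (array([582.1, -14.4]), array([121.3,  84.3]), 1.89)
t 17.8 p [ 0.5836 -0.0148  0.1733] yaw 1.74 w 0.05103484659102868 F [0.  0.5 0.5]
shift u [ 0.009 -0.045  2.777] turn -0.005
```

{"api": "servo_tool", "payload": {
  "rows": [
    [[-0.02, -0.01, 1, -0.004, 60], [-0.02, -0.01, 1.8, -0.004, 60], [-0.02, -0.01, 2.4, -0.004, 60], [-0.02, -0.01, 2.8, -0.004, 60], [-0.02, -0.01, 3.1, -0.004, 60], [-0.02, -0.01, 3.25, -0.004, 60], [-0.02, -0.01, 3.32, -0.004, 60], [-0.02, -0.01, 3.32, -0.004, 60]]
  ]
}}

```text
t: 18.47
position: [0.5827, -0.0131, 0.0732]
ee_rot: [0.0, 1.0, 0.019, 0.0]
force: [-0.4, 0.7, -0.3]
gripper_width: 0.0511
finger_force: 0.0
```

{"api": "servo_tool", "payload": {
  "rows": [
    [[0, 0, 0, 0, 50], [0, 0, 0, 0, 42], [0, 0, 0, 0, 36], [0, 0, 0, 0, 30], [0, 0, 0, 0, 25], [0, 0, 0, 0, 25], [0, 0, 0, 0, 25], [0, 0, 0, 0, 25]]
  ],
  "force": 40
}}

```text
t: 19.13
position: [0.583, -0.0144, 0.074]
ee_rot: [0.001, 1.0, 0.018, 0.001]
force: [0.1, -4.2, 5.8]
gripper_width: 0.0289
finger_force: 41.7
```

```bash
python3 -c "
from h import *
go([.5828,-.0143,.15],2)
s=sensors.observe(); print(s['finger_force'])
for q in 'xy': pass
s,R,p=tool(); print(p,R[:,2])"
```

```text
t 19.13 p [ 0.583  -0.0144  0.074 ] yaw 2.11 w 0.028893026869303777 F [ 0.1 -4.2  5.8]
shift u [-2.000e-03  0.000e+00 -2.532e+00] turn 0.002
41.67825222015381
[ 0.58298749 -0.01443457  0.07402909] [ 0.00166662 -0.00193529 -0.99999674]
```

Gripped over the legs at a width of about 29 mm. Lifting straight up.

{"api": "servo_tool", "payload": {
  "rows": [
    [[0, 0, -0.15, 0, 25], [0, 0, -0.3, 0, 25], [0, 0, -0.5, 0, 25], [0, 0, -0.75, 0, 25], [0, 0, -1, 0, 25], [0, 0, -1.3, 0, 25], [0, 0, -1.6, 0, 25], [0, 0, -2, 0, 25]]
  ]
}}

```text
t: 19.8
position: [0.5818, -0.0124, 0.1336]
ee_rot: [-0.0, 1.0, 0.019, -0.0]
force: [-0.2, 0.2, -2.0]
gripper_width: 0.0288
finger_force: 40.9
```

{"api": "servo_tool", "payload": {
  "rows": [
    [[0, 0, -0.4, 0, 25], [0, 0, -0.8, 0, 25], [0, 0, -1.2, 0, 25], [0, 0, -1.6, 0, 25], [0, 0, -2, 0, 25], [0, 0, -2.3, 0, 25], [0, 0, -2.5, 0, 25], [0, 0, -2.5, 0, 25]]
  ]
}}

```text
t: 20.47
position: [0.5831, -0.0129, 0.2095]
ee_rot: [0.0, 1.0, 0.019, 0.001]
force: [0.7, 0.9, -1.4]
gripper_width: 0.0289
finger_force: 40.9
```

```bash
python3 - <<'E'
from h import *
# tray: centre (.5432,.327) yaw 9.6 ; wrist-vs-top offset about (-.001,-.002)
im,W,cam=shot('top'); z=W[...,2]
m=(abs(W[...,0]-.5835)<.02)&(abs(W[...,1]+.0125)<.02)&(z<.085); print('cavity floor',m.sum(),np.median(z[m]) if m.sum() else None)
a=np.radians(9.6); t=np.array([.5432,.327])+np.array([[np.cos(a),-np.sin(a)],[np.sin(a),np.cos(a)]])@np.array([0,-.045]); print(t)
go([*t,.215],9.6); s=sensors.observe(); print(s['finger_force'])
E
```

```text
cavity floor 42 0.05873493935874852
[0.55070459 0.28263018]
t 20.52 p [ 0.5826 -0.013   0.2085] yaw 2.16 w 0.02895633345981959 F [-0.3  0.3 -1.9]
shift u [-0.689 -9.886 -0.218] turn -0.13
40.93797326087952
```

{"api": "servo_tool", "payload": {
  "rows": [
    [[-0.05, -0.6, -0.2, -0.02, 25], [-0.1, -1.5, -0.2, -0.04, 25], [-0.2, -2.5, -0.2, -0.06, 25], [-0.27, -3.5, -0.2, -0.08, 25], [-0.35, -4.5, -0.2, -0.1, 25], [-0.42, -5.5, -0.2, -0.12, 25], [-0.5, -6.5, -0.2, -0.13, 25], [-0.55, -7.5, -0.2, -0.13, 25]]
  ]
}}

```text
t: 21.18
position: [0.5558, 0.2131, 0.2131]
ee_rot: [0.0, 0.996, 0.085, -0.001]
force: [-0.3, 0.9, -0.5]
gripper_width: 0.0291
finger_force: 41.0
```

{"api": "servo_tool", "payload": {
  "rows": [
    [[-0.25, -0.8, 0, 0, 25], [-0.4, -1.6, 0, 0, 25], [-0.45, -2.15, 0, 0, 25], [-0.45, -2.4, 0, 0, 25], [-0.45, -2.4, 0, 0, 25], [-0.45, -2.4, 0, 0, 25], [-0.45, -2.4, 0, 0, 25], [-0.45, -2.4, 0, 0, 25]]
  ]
}}

```text
t: 21.85
position: [0.5327, 0.278, 0.2136]
ee_rot: [0.001, 0.997, 0.082, -0.0]
force: [0.5, -0.7, -1.3]
gripper_width: 0.029
finger_force: 40.9
```

```bash
python3 - <<'E'
from h import *
im,W,cam=shot('wrist','pics/w6.png'); z=W[...,2]; s,R,p=tool()
m=(abs(z-.033)<.004); n,l,st,ce=cv2.connectedComponentsWithStats(m.astype(np.uint8))
for i in range(1,n):
    if st[i,4]>100: q=W[l==i]; print('comp',st[i,4],q.mean(0).round(4),rect(q))
m=(z>.02)&(z<.0305)&(W[...,1]>.18); print('rim',rect(W[m]))
m=(abs(z-.003)<.0015)&(abs(W[...,1]-.28)<.03);print('floor',m.sum())
m=(z>.1)&(z<.25)&(np.hypot(W[...,0]-p[0],W[...,1]-p[1])<.06); print('held',m.sum(),np.percentile(z[m],[2,50,98]),rect(W[m]))
go([.5507,.2826,.2],9.6); print(s['finger_force'])
E
```

```text
comp 425 [0.6632 0.0525 0.0329] (array([666.9,  54.5]), array([45. , 15.5]), 23.84)
comp 363 [0.537  0.4159 0.0325] (array([535.8, 416. ]), array([69.7,  5.2]), 10.55)
comp 345 [0.5414 0.3904 0.0326] (array([540.2, 390.6]), array([69.9,  5. ]), 10.62)
comp 582 [0.576  0.0274 0.033 ] (array([576.1,  27.5]), array([110.4,   3.6]), 2.19)
comp 308 [0.5206 0.3677 0.0327] (array([519.5, 367.7]), array([69.5,  4.6]), 7.47)
comp 287 [0.5236 0.3419 0.0328] (array([522.7, 342.1]), array([70.1,  4.4]), 7.77)
comp 907 [0.4846 0.0403 0.0337] (array([480.7,  37.6]), array([62.2, 24.8]), 1.96)
comp 125 [ 4.988e-01 -3.000e-04  3.310e-02] (array([496.8,  -1. ]), array([27.1,  6.7]), 8.93)
rim (array([468.9, 429.5]), array([266.8, 539. ]), 34.97)
floor 6650
held 10330 [0.2011343  0.21536153 0.24743773] (array([532.6, 278.9]), array([71.1, 56.5]), 8.61)
t 21.9 p [0.5326 0.2782 0.2137] yaw 9.46 w 0.028909585181225172 F [ 0.2  0.1 -1.7]
shift u [ 0.619 -0.047  0.455] turn -0.002
40.94589650630951
```

View pics/w6.png

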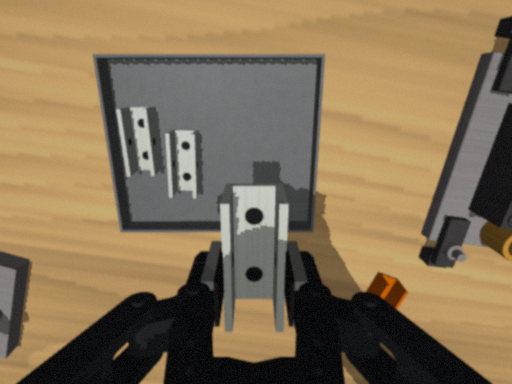

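The wrist picture shows the tray with the finished brackets at (138,142) and (183,163). The bracket is held straight at (254,240), and the free half is clear. Moving over the spot and descending.

{"api": "servo_tool", "payload": {
  "rows": [
    [[0.3, -0.02, 0.2, 0.006, 25], [0.62, -0.05, 0.6, 0.006, 25], [0.62, -0.05, 1.5, 0.006, 25], [0.62, -0.05, 2.4, 0.006, 25], [0.62, -0.05, 3.3, 0.006, 25], [0.62, -0.05, 4.1, 0.006, 25], [0.62, -0.05, 4.7, 0.006, 25], [0.62, -0.05, 5, 0.006, 25]]
  ]
}}

```text
t: 22.57
position: [0.5492, 0.2828, 0.0604]
ee_rot: [0.001, 0.997, 0.08, -0.002]
force: [-0.0, -0.4, -1.2]
gripper_width: 0.0288
finger_force: 40.9
```

```bash
python3 - <<'E'
from h import *
s,R,p=tool(); im,W,cam=shot('wrist'); z=W[...,2]
q=W[(abs(z-p[2]-.0149)<.004)&(np.hypot(W[...,0]-p[0],W[...,1]-p[1])<.05)]; print('held top',len(q),rect(q) if len(q) else 0,np.median(q[:,2])-p[2])
go([.5507,.2826,.0215],9.1)
E
```

```text
held top 2827 (array([549.1, 283.7]), array([70.6, 56.2]), 8.94) 0.014650888192680747
t 22.62 p [0.5487 0.2828 0.0599] yaw 9.21 w 0.029063671476070196 F [ 0.2 -1.3 -2.2]
shift u [0.072 0.015 1.28 ] turn 0.002
```

{"api": "servo_tool", "payload": {
  "rows": [
    [[0.05, 0, 0.3, 0, 25], [0.05, 0, 0.6, 0, 25], [0.05, 0, 0.8, 0, 25], [0.05, 0, 0.97, 0, 25], [0.05, 0, 1.1, 0, 25], [0.05, 0, 1.2, 0, 25], [0.05, 0, 1.26, 0, 25], [0.05, 0, 1.28, 0, 25]]
  ]
}}

```text
t: 23.28
position: [0.5514, 0.2849, 0.0254]
ee_rot: [0.0, 0.997, 0.081, 0.0]
force: [0.0, 0.5, -1.7]
gripper_width: 0.0288
finger_force: 40.9
```

{"api": "servo_tool", "payload": {
  "rows": [
    [[0, 0, 0.02, 0, 25], [0, 0, 0.04, 0, 25], [0, 0, 0.06, 0, 25], [0, 0, 0.08, 0, 25], [0, 0, 0.09, 0, 25], [0, 0, 0.1, 0, 25], [0, 0, 0.1, 0, 25], [0, 0, 0.1, 0, 25]]
  ]
}}

```text
t: 23.95
position: [0.5514, 0.2848, 0.0225]
ee_rot: [-0.0, 0.997, 0.081, 0.0]
force: [-0.6, 0.2, -0.9]
gripper_width: 0.0289
finger_force: 40.9
```

{"api": "servo_tool", "payload": {
  "rows": [
    [[0, 0, 0.02, 0, 25], [0, 0, 0.04, 0, 25], [0, 0, 0.06, 0, 25], [0, 0, 0.08, 0, 25], [0, 0, 0.1, 0, 25], [0, 0, 0.12, 0, 25], [0, 0, 0.12, 0, 25], [0, 0, 0.12, 0, 25]]
  ]
}}

```text
t: 24.62
position: [0.5513, 0.2848, 0.0188]
ee_rot: [0.0, 0.997, 0.081, -0.0]
force: [-0.1, -0.4, -1.4]
gripper_width: 0.0292
finger_force: 40.9
```

{"api": "servo_tool", "payload": {
  "rows": [
    [[0, 0, 0.01, 0, 25], [0, 0, 0.02, 0, 25], [0, 0, 0.03, 0, 25], [0, 0, 0.04, 0, 25], [0, 0, 0.05, 0, 25], [0, 0, 0.05, 0, 25], [0, 0, 0.05, 0, 25], [0, 0, 0.05, 0, 25]]
  ]
}}

```text
t: 25.28
position: [0.5514, 0.2849, 0.0183]
ee_rot: [0.0, 0.997, 0.081, 0.0]
force: [-3.0, -1.1, 6.5]
gripper_width: 0.0286
finger_force: 41.9
```

In contact with the tray floor at 6.5 N. Releasing slowly and rising.

{"api": "servo_tool", "payload": {
  "rows": [
    [[0, 0, -0.01, 0, 36], [0, 0, -0.01, 0, 40], [0, 0, -0.01, 0, 45], [0, 0, -0.01, 0, 50], [0, 0, -0.01, 0, 55], [0, 0, -0.01, 0, 55], [0, 0, -0.2, 0, 55], [0, 0, -0.5, 0, 55]]
  ],
  "force": 20
}}

```text
t: 25.95
position: [0.5506, 0.2844, 0.0319]
ee_rot: [0.0, 0.997, 0.081, -0.001]
force: [-0.6, -0.2, -0.4]
gripper_width: 0.0473
finger_force: 0.0
```

{"api": "servo_tool", "payload": {
  "rows": [
    [[0, 0, -0.6, 0, 55], [0, 0, -1.5, 0, 55], [0, 0, -2.5, 0, 55], [0, 0, -3.5, 0, 55], [0, 0, -4.5, 0, 55], [0, 0, -5.5, 0, 55], [0, 0, -6, 0, 55], [0, 0, -6, 0, 55]]
  ]
}}

```text
t: 26.62
position: [0.5536, 0.2867, 0.2183]
ee_rot: [-0.002, 0.997, 0.081, 0.004]
force: [1.1, 0.8, 0.3]
gripper_width: 0.0473
finger_force: 0.0
```

```bash
python3 - <<'E'
from h import *
im,W,cam=shot('wrist'); z=W[...,2]; s,R,p=tool(); print(s['t'],p)
m=(abs(z-.033)<.004)&(W[...,1]>.2); n,l,st,ce=cv2.connectedComponentsWithStats(m.astype(np.uint8))
for i in range(1,n):
    if st[i,4]>100: q=W[l==i]; print('comp',st[i,4],rect(q),np.median(q[:,2]))
im2,W,cam=shot('top'); z=W[...,2]
m=(np.hypot(W[...,0]-.63,W[...,1]+.195)<.025)&(z>.08); print('knob',m.sum(),W[m].mean(0))
cv2.imwrite('pics/fin.png',np.vstack([im[:,:,::-1][100:384],im2[60:260,:,::-1]]))
E
```

```text
26.6667 [0.552667   0.28586064 0.21575821]
comp 336 (array([535.7, 416.2]), array([70.3,  5.4]), 10.61) 0.03281637223380901
comp 313 (array([540.8, 390.6]), array([69.6,  4.6]), 10.64) 0.03279655504214746
comp 249 (array([548.8, 298.2]), array([70.3,  3.4]), 8.64) 0.03305754230916147
comp 240 (array([553.1, 272.8]), array([70.1,  4. ]), 8.98) 0.03296997233767385
comp 281 (array([519.2, 367.9]), array([70.1,  4.6]), 7.36) 0.03289793954408682
comp 258 (array([522.8, 342.1]), array([69.5,  4.2]), 7.68) 0.032990980696509714
knob 62 [ 0.62518265 -0.19419734  0.08917346]
```

View pics/fin.png

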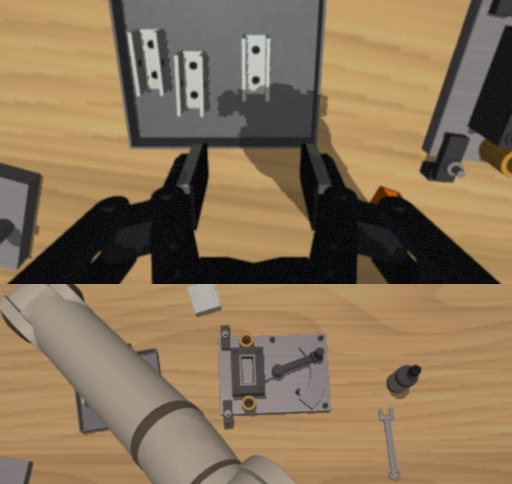

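The bracket stands flat and parallel at (256,68). The finished brackets have not moved, the cavity is empty, and the lever is still pinned with the knob at (318,354). Handing in.

```bash
python3 -c "
from cell import job
print(job.job_done())"
```

```text
the job is handed in; nothing more can be done
None
```

The job is handed in at about 27 s: the lever is pinned with the pin fully home, and the bracket stands open side up on the tray floor, within 2° of parallel to the finished brackets, with the finished brackets, oil bottle and spanner untouched.

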